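# Latch the sprung hold-down bar over the vials on the shaker

### The job

Get the vial shaker ready to run: press its sprung hold-down bar right down over the vial rack, keep it down while you slide it along its rod under the hooked catch, then let it come up so that it stays latched behind the catch's lip. Leave the rack on the platform and the other things on the table where they are, and take the hand away at the end.

Things in the scene. Friction and masses are not known exactly. Their poses are not given: they have to be found in the camera images.
- shaker: Low grey bench shaker, 300 (own x) x 220 (y) x 43 mm high, fixed; origin at the centre of its underside. Two posts at own x = -115 mm hold a level rod along own y, 110 mm up; a steel bar swings and slides on the rod. Own +x: from the rod to the catch, the way the lowered bar points. Own +y: the way the bar slides to go under the catch. Place and yaw (up to 0.45 rad from the table's x) vary.
- hinge (a point): Point on the rod's axis, fixed on the shaker at its own (-115, 0, 110) mm.
- bar (a joint): Angle of the hold-down bar about the rod, rad: 0 level, 0.85 fully raised (where its torsion spring holds it at the start), -0.04 down on its lower stop. The spring always drives it up: at the cup 3 to 4 N when raised, about 7 N when down, 2 N more when pressed at 0.1 m/s. The tongue clears the catch's lip below 0.0: press to -0.02 or lower before sliding. Latched, it rests at about +0.03.
- bar_slide (a joint): Position of the bar's centre line along the rod, m: own y on the shaker, -0.050 to +0.040. It starts between -0.050 and -0.030, clear of the catch, stays where it is left and needs about 2 N to slide slowly (some 2 kg move).
- cup (a point): Centre of the floor of the black finger cup on top of the bar, 185 mm from the rod along the bar, 16.5 mm above the bar's centre line. Inside it is 64 mm (along the bar) by 74 mm (across), its rims 12 mm high: fingertips in it can press the bar down and carry it sideways. With the bar level its floor falls 0.2 rad away from the rod; raised by angle q it rises by q - 0.2 rad.
- tip (a point): Centre of the tongue, the flat steel end of the bar beyond the cup: 36 mm along the bar, 16 mm wide, 10 mm thick, 245 mm from the rod. Axes of the bar: x along it away from the rod, y along the rod.
- catch: Dark upside-down hook, fixed at the shaker's own x = 132 mm, own y 15 to 30 mm (varies); axes as the shaker's. Origin, 117 mm above the table: where the tongue's centre rests when latched. Roof underside 5 mm, roof top 13 mm above it; the post's face at own y = +12 mm stops the sliding tongue. The mouth looks to own -y, closed above by the lip. The notch gives the tongue 4 mm of play each way.
- lip (a point): Middle of the lower edge of the catch's lip, which hangs 7 mm from the roof's -y end: 15 mm to own -y of the catch's origin and 2 mm below it, 6 mm thick along y. The tongue must pass below it, then come up behind it.
- rack: White slab rack, 100 x 160 x 16 mm, with 12 short amber vials with grey caps standing in it (40 mm high in all), loose on the shaker's platform inside a 10 mm rim, under the bar; origin at the centre of its underside. Leave it there.
- brown_bottle: Bystander: amber bottle, 115 mm high, near the shaker's +y side; origin under its base.
- jar: Bystander: white jar, 60 mm high, near the shaker's -y side; origin under its base.
- beaker: Bystander: glass beaker, 75 mm high, near the shaker's -y side; origin under its base.

How it is judged:
By the outcome, as a careful person would: the job done as asked, in the order asked, and still so for the second after the job is handed in, with the robot touching nothing.
It also fails if it takes over 43 s, if anything falls off the work surface, if the arm or the gripper's body presses on something with over 40 N, if the wrist force passes 120 N, or if a joint passes its speed limit or range.

### The arm

A 6-joint arm with a two-finger parallel gripper is mounted at the origin on the work surface. World frame = base frame: x ahead of the robot, y to its left, z up, the work surface at z = 0. Lengths are in m, angles in degrees, forces in N, time in s.
With the tool pointing down it reaches from about 0.425 to 0.925 m from the base axis. Payload 12.5 kg.
Tool frame: the origin (TCP) lies midway between the tips of the shut fingers; the grasp point (between the pads) lies 19 mm behind it; z points along the fingers, y is the direction in which the jaws open and shut (so a half turn about z gives the same grasp; the last joint's range is limited). The gripper opens to 85 mm and grips with 20 to 120 N. Pads are 22 mm wide; open, the fingers measure 114 mm over their backs; the gripper's body (76 mm by 85 mm) begins 54 mm behind the grasp point. The pads swing forward as they close: fully open they stand 13 mm farther back than shut.
Start: joints at [-74.805, 28.126, 89.318, -0, 62.55, -6.05], TCP at [0.226, -0.583, 0.196] pointing down, gripper open.
Joint ranges: [-177.58, 177.58], [-47.91, 125.51], [2.72, 160], [-65.01, 245.01], [3.68, 167.84], [-153.87, 153.87]. Speed limits (degrees/s): [127.2, 127.2, 159.86, 180, 180, 180].

### API

Orientations are given as a 3x3 rotation matrix whose columns are the frame's x, y, z axes.
In Python, from plant import manip gives the robot as it stands.
- The arm moves only by the shell command python3 -m jog 'ROWS' [FORCE]. ROWS is JSON, a list of rows, each a list of 3 entries, a list of its own where there are three numbers: the finger opening in mm, from 0 to 85.4, then the shift along the tool's x, y, z in mm, then the turn about the tool's z in rad. In form: [[jaw, [x, y, z], spin], ...]. A call has 1 to 20 rows; each row shifts and turns the commanded pose from where the row before left it, along the tool's axes as they then stand; what a row does not reach is not made up. A row lasts 1/10 s, in which the tool goes at most 50 mm and 8.59 degrees, less where a joint would pass 70% of its speed; a pose out of reach is approached as far as the arm can. A call with a gripper value outside its range is refused whole. The fingers move at their own pace and stop on an object; FORCE is the grip in N (left out, the last holds). Time passes only in rows, so rows that do not move let the fingers close. It gives the time, the measured TCP pose, the force and the opening at its end, in the units of the state.
- manip.observe(): the state, without advancing time (a new reading comes with each control period).
- manip.read_camera(name): name is "scene" or "top"; returns (picture, depth): 400x640x3 uint8, red, green, blue; 400x640 float32, m along the optical axis (not along the pixel's ray), 0 where there is no reading.
- manip.camera_info(name): a dict with "intrinsics" (3x3 intrinsics, pixels), "extrinsics" (4x4, takes a point from world to camera coordinates). Camera axes: x right, y up, looking along -z (the intrinsics and any distortion apply to the point x, -y, -z); pixel columns grow to the right and rows downward; lengths in m; the calibration is good to about 2 mm. A picture is of the moment at which its call begins. camera_info takes no time and is no camera call.
- manip.finish_job(): hands the job in, once; it reports no verdict.
The state is a dict: "t": time; "qpos": joint angles; "joint_velocities": joint speeds; "effort": joint torques, N m; "ee_pos": TCP position; "orientation": TCP orientation; "ft_force": force on the tool from outside, world axes, zero at the start; "ft_torque": the same for the moment, N m; "finger_gap": finger opening in m.
Only numpy, scipy, OpenCV 4.12 (cv2) and the standard library are available. Lean on these libraries where they do the work, as an engineer would, in place of code of your own. Each camera call takes 0.05 s, during which the arm holds its last target.

## Working session

There is one attempt and no reset: what is moved stays moved. The work goes in short steps, Python scripts to look and compute and a shell command to move; the robot and the scene stay as the last step left them, time stands still between calls to the robot, and variables do not carry over. Pictures are saved under pics/ and viewed, and the job is handed in when it is done.

```bash
mkdir -p pics; ls; python3 - <<'E'
from plant import manip
import cv2,numpy as np
np.set_printoptions(precision=4,suppress=True)
print(manip.observe())
for n in ("scene","top"):
    p,d=manip.read_camera(n); i=manip.camera_info(n)
    print(n,i)
    cv2.imwrite(f"pics/{n}0.png",cv2.cvtColor(p,cv2.COLOR_RGB2BGR)); np.save(f"pics/{n}0_d.npy",d)
    print((d>0).mean())
E
```

```text
pics
{'t': 0.0, 'qpos': array([-74.8053,  28.1653,  89.3513,   0.0013,  62.5491,  -6.0502]), 'joint_velocities': array([ 0.0737,  0.1277,  0.0652,  0.0205,  0.0469, -0.019 ]), 'effort': array([ -0.0012, -61.8456, -26.1595,  -0.0001,   0.004 ,  -0.    ]), 'ee_pos': array([ 0.2264, -0.5822,  0.1957]), 'orientation': array([[ 0.932 ,  0.3623, -0.0003],
       [ 0.3623, -0.932 ,  0.0011],
       [ 0.0001, -0.0011, -1.    ]]), 'ft_force': array([-1.3498, -0.407 ,  0.5617]), 'ft_torque': array([ 0.0047, -0.0304,  0.0077]), 'finger_gap': 0.0857647277478228}
scene {'intrinsics': array([[495.2973,   0.    , 313.8016],
       [  0.    , 495.2973, 194.3307],
       [  0.    ,   0.    ,   1.    ]]), 'extrinsics': array([[ 0.6477,  0.7618,  0.0048, -0.3962],
       [-0.4094,  0.3427,  0.8456,  0.1068],
       [ 0.6425, -0.5497,  0.5339, -1.2544],
       [ 0.    ,  0.    ,  0.    ,  1.    ]])}
0.9960078125
top {'intrinsics': array([[426.3015,   0.    , 327.1539],
       [  0.    , 426.3015, 205.6642],
       [  0.    ,   0.    ,   1.    ]]), 'extrinsics': array([[ 0.0123, -0.9999, -0.0083,  0.0592],
       [ 0.9943,  0.0113,  0.1057, -0.5422],
       [-0.1056, -0.0096,  0.9944, -0.9436],
       [ 0.    ,  0.    ,  0.    ,  1.    ]])}
0.99592578125
```

View pics/scene0.png

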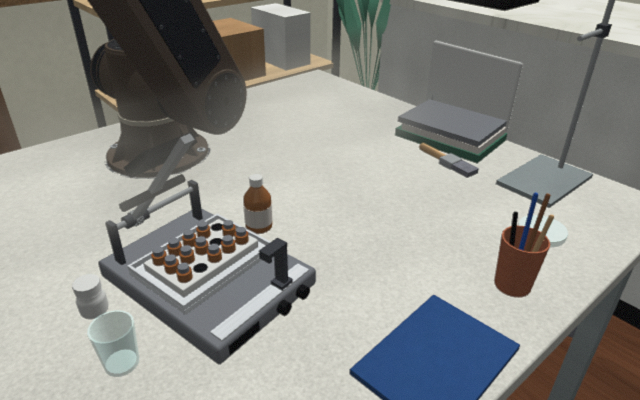

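View pics/top0.png

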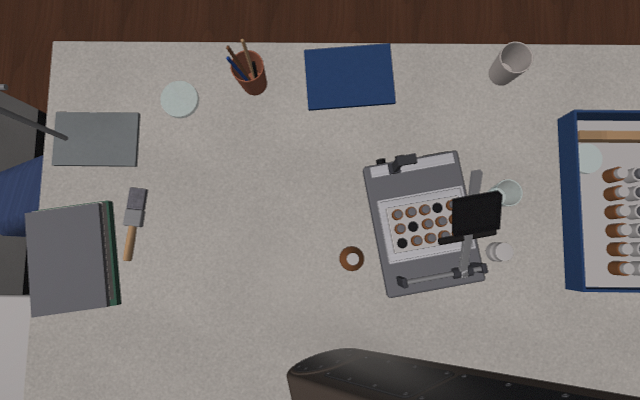

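The scene view shows the shaker at about (210,280), with the bar raised at (160,190) and the catch at (275,260). In the top view the shaker is at (425,222), the black cup at (478,215), the catch at (400,162) and the rod from (403,282) to (485,268). I'll enlarge both.

```bash
python3 - <<'E'
import cv2
t=cv2.imread('pics/top0.png')[140:305,350:525]; cv2.imwrite('pics/topz.png',cv2.resize(t,None,fx=3.6,fy=3.6,interpolation=cv2.INTER_CUBIC))
t=cv2.imread('pics/scene0.png')[125:360,80:330]; cv2.imwrite('pics/scenez.png',cv2.resize(t,None,fx=2.5,fy=2.5,interpolation=cv2.INTER_CUBIC))
E
```

```text
(no output)
```

View pics/topz.png

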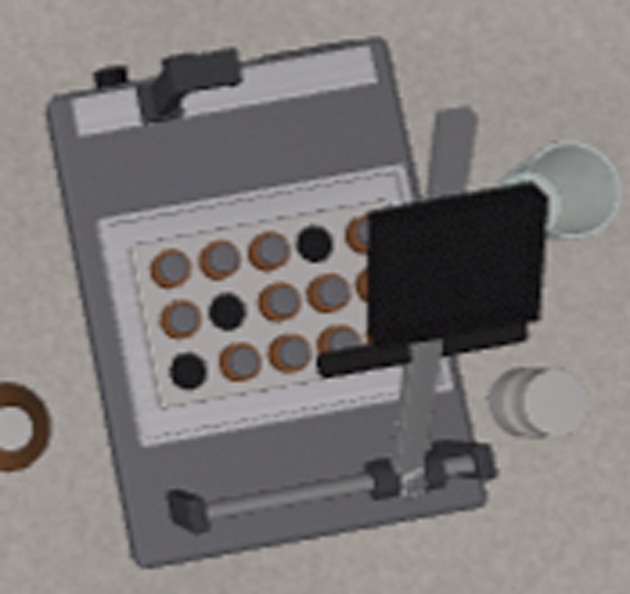

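View pics/scenez.png

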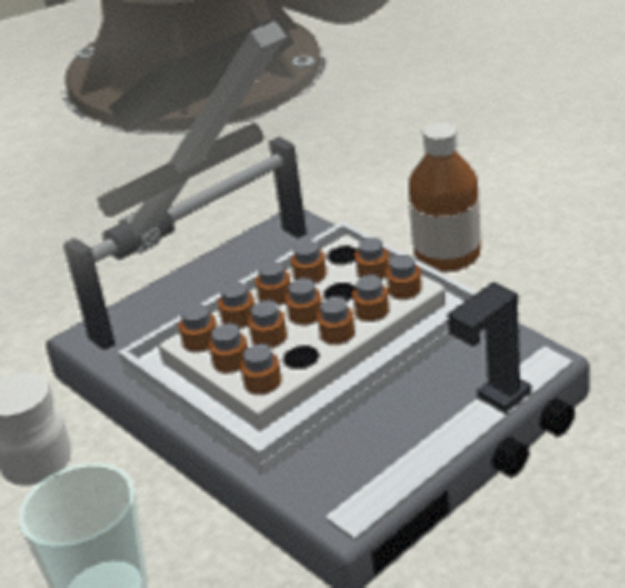

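```bash
cat > h.py <<'E'
import numpy as np,cv2
from plant import manip
np.set_printoptions(precision=4,suppress=True)
def cam(n):
    i=manip.camera_info(n); return np.array(i['intrinsics']),np.array(i['extrinsics'])
def ray(n,u,v):
    K,T=cam(n); d=np.linalg.solve(K,[u,v,1.]); d=np.array([d[0],-d[1],-d[2]])
    R=T[:3,:3]; return -R.T@T[:3,3], R.T@d
def plane(n,u,v,z):
    o,d=ray(n,u,v); return o+d*(z-o[2])/d[2]
def proj(n,p):
    K,T=cam(n); c=T[:3,:3]@np.asarray(p)+T[:3,3]; q=K@np.array([c[0],-c[1],-c[2]]); return q[:2]/q[2]
def tri(a,b):
    o1,d1=ray('top',*a); o2,d2=ray('scene',*b)
    d1/=np.linalg.norm(d1);d2/=np.linalg.norm(d2)
    s=np.linalg.lstsq(np.c_[d1,-d2],o2-o1,rcond=None)[0]
    p,q=o1+s[0]*d1,o2+s[1]*d2
    return (p+q)/2,np.linalg.norm(p-q)
def cloud(n,D):
    K,T=cam(n); v,u=np.mgrid[:400,:640]
    c=np.stack([(u-K[0,2])/K[0,0]*D,-(v-K[1,2])/K[1,1]*D,-D],-1)
    return (c-T[:3,3])@T[:3,:3]
def tc(x,y): return (350+(x+.5)/3.6-.5,140+(y+.5)/3.6-.5)
def sc(x,y): return (80+(x+.5)/2.5-.5,125+(y+.5)/2.5-.5)
E
python3 - <<'E'
from h import *
for nm,a,b in [('post-y',(475,462),(85,245)),('post+y',(188,510),(285,145)),('tongue end mid',(457,110),(268,35)),('catch roof lip end',(238,68),(475,318)),('shaker near corner -y+x',(380,42),(355,548)),('bottle cap',None,None)]:
    if a: print(nm,tri(tc(*a),sc(*b)))
D=np.load('pics/top0_d.npy'); P=cloud('top',D)
m=(abs(P[...,2]-0.043)<0.006)&(P[...,0]>0.3)&(P[...,0]<0.75)&(P[...,1]<0.05)&(P[...,1]>-0.5)
n,l,s,c=cv2.connectedComponentsWithStats(m.astype(np.uint8)); k=1+s[1:,4].argmax()
pts=P[l==k]; print(len(pts),pts.mean(0))
h=cv2.convexHull(pts[:,:2].astype(np.float32)); r=cv2.minAreaRect(h); print(r,cv2.boxPoints(r))
for q in [(50,100),(382,40),(485,497),(138,565)]: print(plane('top',*tc(*q),0.043))
E
```

```text
post-y (array([ 0.4087, -0.2493,  0.1192]), np.float64(0.002366344154685224))
post+y (array([ 0.3792, -0.0889,  0.1183]), np.float64(0.00031539832752852204))
tongue end mid (array([ 0.5734, -0.18  ,  0.3071]), np.float64(0.0015800069175230182))
catch roof lip end (array([ 0.6347, -0.1124,  0.1279]), np.float64(0.01250455986809764))
shaker near corner -y+x (array([ 0.6693, -0.2204,  0.0442]), np.float64(0.007858755635344087))
5919 [ 0.513  -0.1339  0.0435]
((0.5097979307174683, -0.14956408739089966), (0.3092876970767975, 0.21960900723934174), 11.002913475036621) [[ 0.337  -0.0713]
 [ 0.379  -0.2869]
 [ 0.6826 -0.2278]
 [ 0.6406 -0.0123]]
[ 0.6282 -0.016   0.043 ]
[ 0.6689 -0.2254  0.043 ]
[ 0.3844 -0.2827  0.043 ]
[ 0.3407 -0.0706  0.043 ]
```

```bash
python3 - <<'E'
from h import *
yaw=np.radians(11.0); ex=np.array([np.cos(yaw),np.sin(yaw),0]); ey=np.array([-ex[1],ex[0],0]); O=np.array([.5056,-.1487,0])
R=np.stack([ex,ey,[0,0,1]])
own=lambda p:(np.asarray(p)-O)@R.T
for n in('top','scene'):
    Q=own(cloud(n,np.load(f'pics/{n}0_d.npy')))
    m=(abs(Q[...,0]-.132)<.025)&(Q[...,2]>.12)&(Q[...,2]<.145)&(abs(Q[...,1])<.08)
    q=Q[m]; print(n,'catch',len(q),q.min(0),q.max(0),np.median(q,0))
    m=(Q[...,0]>-.05)&(Q[...,0]<.07)&(Q[...,2]>.17)&(Q[...,2]<.32)&(abs(Q[...,1])<.12)
    q=Q[m]; print(n,'bar',len(q),q.min(0),q.max(0))
    for z in np.arange(.18,.32,.01):
        w=q[abs(q[:,2]-z)<.005]
        if len(w): print(round(z,3),len(w),w[:,0].mean(),np.percentile(w[:,1],[2,98]))
for nm,z,pp in [('roof corners top',.130,[(175,58),(238,50),(241,80),(180,88)])]:
    for q in pp: print(nm,own(plane('top',*tc(*q),z)))
for nm,z,pp in [('roof corners scene',.130,[(447,317),(493,285),(518,297),(474,330)])]:
    for q in pp: print(nm,own(plane('scene',*sc(*q),z)))
for nm,a,b in [('post-y',(475,462),(85,245)),('post+y',(188,510),(285,145)),('tongue end mid',(457,110),(268,35))]: print(nm,own(tri(tc(*a),sc(*b))[0]))
E
```

```text
top catch 206 [0.1209 0.0052 0.1207] [0.1415 0.0454 0.1364] [0.1303 0.0259 0.13  ]
top bar 2509 [-0.05  -0.097  0.185] [0.0619 0.0116 0.3123]
0.19 196 -0.045227008102552854 [-0.0936  0.0109]
0.2 94 -0.045064558935498975 [-0.0961  0.0079]
0.24 204 -0.030128631489753394 [-0.0802 -0.0041]
0.25 529 -0.025867538877068615 [-0.0815 -0.0038]
0.26 397 -0.008230378735245418 [-0.0819 -0.0037]
0.27 384 0.0045362534651572466 [-0.0826 -0.0036]
0.28 269 0.019334903308321532 [-0.0824 -0.0036]
0.29 282 0.02084603300607761 [-0.0826 -0.0045]
0.3 78 0.046901408091310735 [-0.0514 -0.0348]
0.31 76 0.054231153884813525 [-0.0509 -0.0353]
scene catch 362 [0.1229 0.0051 0.1201] [0.1451 0.0479 0.1313] [0.1368 0.0229 0.1288]
scene bar 2321 [-0.0478 -0.0981  0.1804] [0.0633 0.013  0.3107]
0.18 78 -0.037719419816752676 [-0.0975  0.008 ]
0.19 508 -0.0382840489472387 [-0.097   0.0097]
0.2 51 -0.03164638768328122 [-0.0855 -0.0359]
0.21 52 -0.02145329834234142 [-0.0511 -0.0365]
0.22 53 -0.013269522320614277 [-0.0511 -0.0359]
0.23 59 -0.0056824208608754305 [-0.0535 -0.036 ]
0.24 127 -0.01104650794323454 [-0.0826 -0.0327]
0.25 173 -0.0055452043196067505 [-0.0832 -0.0369]
0.26 172 0.005785293280577846 [-0.0832 -0.037 ]
0.27 189 0.01733508696038823 [-0.0832 -0.008 ]
0.28 401 0.024763771225003024 [-0.0829 -0.0049]
0.29 287 0.026070535511621685 [-0.0818 -0.0044]
0.3 93 0.05718558151839108 [-0.0511 -0.0349]
0.31 78 0.05903539451869436 [-0.0509 -0.0352]
roof corners top [0.141  0.0415 0.13  ]
roof corners top [0.1391 0.0051 0.13  ]
roof corners top [0.1216 0.0069 0.13  ]
roof corners top [0.1233 0.0422 0.13  ]
roof corners scene [0.1271 0.0038 0.13  ]
roof corners scene [0.1273 0.0429 0.13  ]
roof corners scene [0.1466 0.0436 0.13  ]
roof corners scene [0.1472 0.005  0.13  ]
post-y [-0.1143 -0.0803  0.1192]
post+y [-0.1126  0.0828  0.1183]
tongue end mid [ 0.0606 -0.0436  0.3071]
```

```bash
python3 -m jog '[[36,[0,0,-30],0.0445],[36,[0,0,-45],0.0445],[36,[0,0,-45],0.0445],[36,[0,0,-44],0.0445],[36,[15,-14,0],0],[36,[30,-28,0],0],[36,[30,-28,0],0],[36,[30,-28,0],0],[36,[30,-28,0],0],[36,[30,-28,0],0],[36,[30,-28,0],0],[36,[30,-28,0],0],[36,[30,-28,0],0],[36,[30,-28,0],0],[36,[30,-28,0],0],[36,[20,-19,0],0],[36,[0,0,0],0],[36,[0,0,0],0]]'
cat >> h.py <<'E'
yaw=np.radians(11.0); ex=np.array([np.cos(yaw),np.sin(yaw),0]); ey=np.array([-ex[1],ex[0],0]); O=np.array([.5056,-.1487,0])
Rs=np.stack([ex,ey,[0,0,1]])
own=lambda p:(np.asarray(p)-O)@Rs.T
world=lambda p:np.asarray(p)@Rs+O
def st():
    s=manip.observe(); print('t',round(s['t'],2),'own',own(s['ee_pos'])*1000,'yaw',np.degrees(np.arctan2(s['orientation'][1,0],s['orientation'][0,0])),'F own',Rs@s['ft_force'],'gap',s['finger_gap'])
def shot(tag,box=True):
    for n in('top','scene'):
        p,d=manip.read_camera(n); p=cv2.cvtColor(p,cv2.COLOR_RGB2BGR)
        cv2.imwrite(f'pics/{n}_{tag}.png',p); np.save(f'pics/{n}_{tag}_d.npy',d)
    t=cv2.imread(f'pics/top_{tag}.png')[120:305,340:535]; s=cv2.imread(f'pics/scene_{tag}.png')[100:360,80:330]
    a=cv2.resize(t,(400,380),interpolation=cv2.INTER_CUBIC); b=cv2.resize(s,(365,380),interpolation=cv2.INTER_CUBIC)
    cv2.imwrite(f'pics/both_{tag}.png',np.hstack([a,b]))
E
python3 -c "
from h import *
st(); shot('a')"
```

```text
t: 1.9
ee_pos: [0.4952, -0.2105, 0.3596]
orientation: [[0.981, 0.193, -0.001], [0.193, -0.981, 0.0], [-0.001, -0.001, -1.0]]
ft_force: [-0.7, -0.1, 0.2]
finger_gap: 0.036
t 1.9 own [-21.9623 -58.7338 359.6476] yaw 11.139735036875333 F own [-0.7225  0.0845  0.1588] gap 0.03603435896995786
```

View pics/both_a.png

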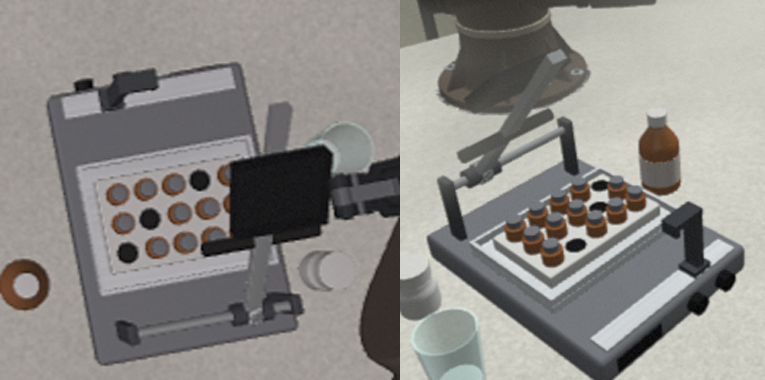

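```bash
python3 -c "
from h import *
p=manip.observe()['ee_pos']; print(p)
for n in('top','scene'): print(n,proj(n,p),proj(n,world([-.005,-.043,.26])))
# cup black region
img=cv2.imread('pics/top_a.png').astype(int); D=np.load('pics/top_a_d.npy'); Q=own(cloud('top',D))
m=(img.max(-1)<40)&(Q[...,2]>.22)&(Q[...,2]<.31)&(Q[...,0]<.07)&(Q[...,0]>-.08)&(abs(Q[...,1]+.043)<.06)
q=Q[m]; print(len(q),q.min(0),q.max(0),q.mean(0))
# fit plane of floor
for z0 in np.arange(-.05,.05,.01):
    w=q[abs(q[:,0]-z0)<.005]
    if len(w): print(z0,np.median(w[:,2]),np.percentile(w[:,1],[1,99]))
"
```

```text
[ 0.4949 -0.2115  0.3599]
top [510.6598 215.355 ] [474.705  211.9478]
scene [128.3916  87.0407] [160.4596 156.2314]
1820 [-0.041  -0.0829  0.2392] [ 0.0235 -0.0031  0.2936] [-0.0082 -0.0439  0.2623]
-0.04 0.24885078177694295 [-0.0812 -0.0041]
-0.03 0.24370400222378996 [-0.0819 -0.0035]
-0.019999999999999997 0.2502349831463182 [-0.0818 -0.0035]
-0.009999999999999995 0.25778013741783945 [-0.0818 -0.0037]
6.938893903907228e-18 0.26535903273116535 [-0.0816 -0.0036]
0.010000000000000009 0.273346685068219 [-0.0815 -0.0036]
0.020000000000000004 0.2851996602226166 [-0.0802 -0.0037]
```

View pics/top_a.png

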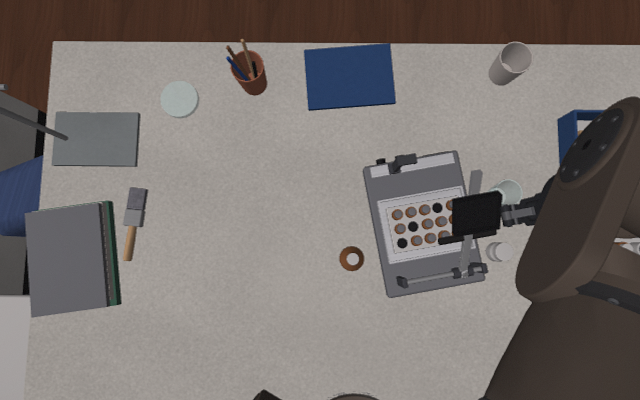

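View pics/scene_a.png

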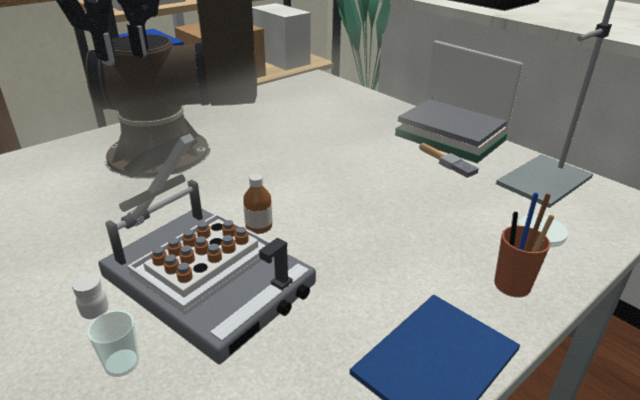

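```bash
python3 -c "
from h import *
print(proj('scene',world([.0606,-.0436,.3071])))
p=cv2.imread('pics/scene_a.png')[0:140,60:220]; cv2.imwrite('pics/z1.png',cv2.resize(p,None,fx=5,fy=4.2,interpolation=cv2.INTER_CUBIC))
Q=own(cloud('scene',np.load('pics/scene_a_d.npy')))
for v in range(30,100,6): print(v,(Q[v,108]*1000).round(),(Q[v,140]*1000).round())
"
```

```text
[186.3026 138.6468]
30 [-1152.   563.   133.] [-11. -36. 428.]
36 [ -9. -80. 430.] [ -8. -39. 422.]
42 [-10. -81. 423.] [-11. -39. 414.]
48 [-11. -82. 416.] [-11. -40. 407.]
54 [-12. -83. 409.] [-14. -40. 399.]
60 [-15. -83. 401.] [-404.  202.  258.]
66 [-470.  163.  241.] [-406.  200.  245.]
72 [-464.  157.  230.] [-409.  199.  231.]
78 [-459.  151.  220.] [-410.  197.  218.]
84 [-462.  150.  206.] [-410.  194.  206.]
90 [-462.  147.  193.] [-411.  192.  192.]
96 [-464.  144.  180.] [-415.  192.  178.]
```

View pics/z1.png

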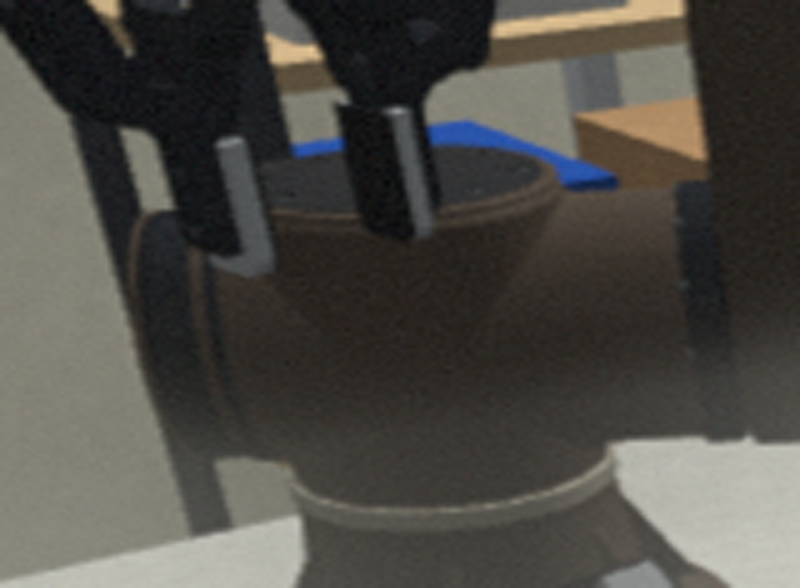

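```bash
python3 -c "
from h import *
st()
for n in ('top','scene'):
    Q=own(cloud(n,np.load(f'pics/{n}_a_d.npy')))
    m=(abs(Q[...,0]+.02)<.06)&(abs(Q[...,1]+.06)<.07)&(Q[...,2]>.32)&(Q[...,2]<.5)
    q=Q[m]; print(n,len(q),q.min(0),q.max(0))
    for z in np.arange(.34,.46,.01):
        w=q[abs(q[:,2]-z)<.005]
        if len(w): print(round(z,3),len(w),w.min(0)[:2],w.max(0)[:2])
"; python3 - <<'E'
import cv2
p=cv2.imread('pics/top_a.png')[170:250,430:590]; cv2.imwrite('pics/z2.png',cv2.resize(p,None,fx=5,fy=5,interpolation=cv2.INTER_CUBIC))
E
```

```text
t 2.0 own [-22.5126 -59.6385 359.9261] yaw 11.025995446999707 F own [ 1.0763  0.0984 -0.3542] gap 0.03568663364186933
top 621 [-0.0391 -0.0432  0.4414] [-0.0029  0.0068  0.5   ]
0.44 12 [-0.0357 -0.0383] [-0.0096 -0.0109]
0.45 44 [-0.0356 -0.038 ] [-0.0104 -0.0083]
scene 3229 [-0.0381 -0.12    0.3951] [-0.0021 -0.0041  0.4751]
0.4 216 [-0.0318 -0.0905] [-0.0082 -0.0294]
0.41 303 [-0.0313 -0.0913] [-0.0076 -0.0263]
0.42 313 [-0.0322 -0.0917] [-0.0072 -0.0265]
0.43 311 [-0.0317 -0.0921] [-0.0075 -0.0268]
0.44 432 [-0.0337 -0.1088] [-0.0058 -0.0088]
0.45 726 [-0.0346 -0.1123] [-0.0059 -0.0063]
```

View pics/z2.png

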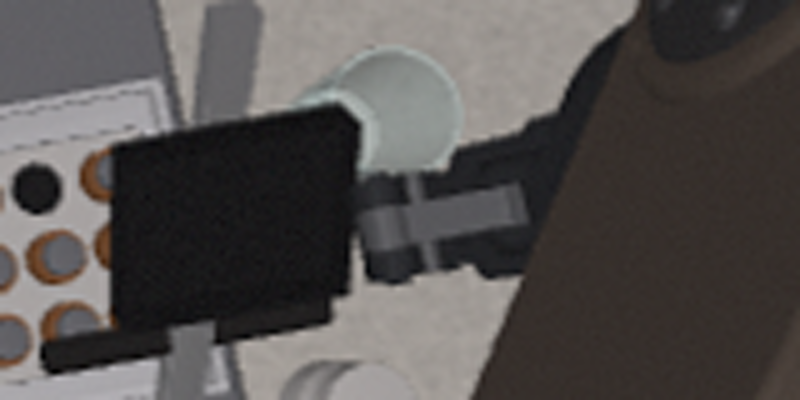

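```bash
python3 -m jog '[[36,[7,-8,0],0],[36,[7,-8,10],0],[36,[0,0,25],0],[36,[0,0,20],0],[36,[0,0,5],0],[36,[0,0,0],0]]'
cat >> h.py <<'E'
def fing(tag):
    Q=own(cloud('scene',np.load(f'pics/scene_{tag}_d.npy'))); e=own(manip.observe()['ee_pos'])
    im=cv2.imread(f'pics/scene_{tag}.png').max(-1)
    m=(abs(Q[...,0]-e[0])<.025)&(abs(Q[...,1]-e[1])<.07)&(Q[...,2]>e[2]-.01)&(Q[...,2]<e[2]+.075)
    q=Q[m]; print('ee',e,'fing',len(q))
    for z in np.arange(e[2]-.01,e[2]+.07,.006):
        w=q[abs(q[:,2]-z)<.003]
        if len(w)>3: print(round(z,3),len(w),w.min(0)[:2],w.max(0)[:2])
E
python3 -c "
from h import *
st(); shot('b'); fing('b')"
```

```text
t: 2.6
ee_pos: [0.5059, -0.1925, 0.2997]
orientation: [[0.981, 0.192, -0.001], [0.192, -0.981, 0.001], [-0.001, -0.001, -1.0]]
ft_force: [-0.3, -0.5, 0.7]
finger_gap: 0.0359
t 2.6 own [ -8.0242 -43.0201 299.6554] yaw 11.04293912017327 F own [-0.4314 -0.4499  0.6947] gap 0.03588185420184043
ee [-0.0077 -0.0434  0.301 ] fing 965
0.339 92 [-0.0174 -0.0719] [ 0.0051 -0.019 ]
0.345 140 [-0.0176 -0.0745] [ 0.0063 -0.0115]
0.351 154 [-0.0186 -0.0756] [ 0.0067 -0.0108]
0.357 157 [-0.0177 -0.0759] [ 0.0066 -0.011 ]
0.363 163 [-0.0187 -0.0753] [ 0.0064 -0.0112]
0.369 165 [-0.0174 -0.0748] [ 0.0062 -0.0119]
```

View pics/both_b.png

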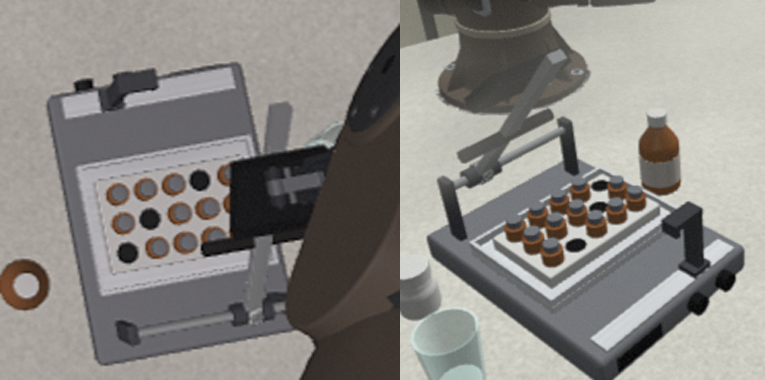

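```bash
python3 -c "
from h import *
print(proj('scene',world([-.008,-.043,.30])))
p=cv2.imread('pics/scene_b.png')[30:190,90:240]; cv2.imwrite('pics/z3.png',cv2.resize(p,None,fx=3.7,fy=3.7,interpolation=cv2.INTER_CUBIC))
"
```

```text
[154.2827 129.09  ]
```

View pics/z3.png

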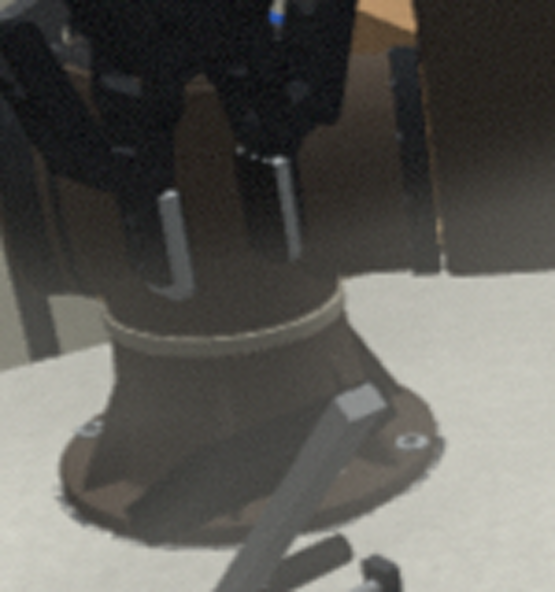

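```bash
python3 -m jog '[[36,[0,0,12],0],[36,[0,0,12],0],[36,[0,0,5],0],[36,[0,0,5],0],[36,[0,0,0],0]]'
python3 -c "
from h import *
st(); shot('c'); fing('c')"
python3 -m jog '[[36,[0,0,6],0],[36,[0,0,6],0],[36,[0,0,6],0],[36,[0,0,0],0]]'
python3 -c "
from h import *
st(); shot('d'); fing('d')
p=cv2.imread('pics/scene_d.png')[50:210,90:240]; cv2.imwrite('pics/z4.png',cv2.resize(p,None,fx=3.7,fy=3.7,interpolation=cv2.INTER_CUBIC))
"
```

```text
t: 3.2
ee_pos: [0.5058, -0.1927, 0.2656]
orientation: [[0.981, 0.192, -0.001], [0.192, -0.981, 0.0], [-0.001, -0.001, -1.0]]
ft_force: [1.1, 0.6, -0.2]
finger_gap: 0.0362
t 3.2 own [ -8.1881 -43.2333 265.5773] yaw 11.042294537695422 F own [ 1.2087  0.342  -0.2088] gap 0.036164669982654614
ee [-0.0079 -0.0434  0.2664] fing 1138
0.256 39 [-0.0258 -0.0829] [ 0.0164 -0.0412]
0.262 66 [-0.0218 -0.0833] [ 0.0169 -0.042 ]
0.268 60 [-0.0108 -0.0839] [ 0.0168 -0.0041]
0.274 34 [-0.005  -0.0832] [ 0.0166 -0.0815]
0.28 23 [ 0.0029 -0.0834] [ 0.0165 -0.0815]
0.286 39 [ 0.0091 -0.0826] [ 0.0171 -0.0032]
0.298 4 [-0.0142 -0.0669] [-0.001  -0.0235]
0.304 82 [-0.0179 -0.0684] [ 0.006  -0.0177]
0.31 122 [-0.0182 -0.0748] [ 0.0058 -0.0126]
0.316 141 [-0.0186 -0.0758] [ 0.0066 -0.0124]
0.322 145 [-0.0182 -0.0759] [ 0.0062 -0.0118]
0.328 149 [-0.0171 -0.0753] [ 0.0056 -0.011 ]
0.334 147 [-0.0188 -0.0751] [ 0.0066 -0.0119]
t: 3.7
ee_pos: [0.5057, -0.1926, 0.2473]
orientation: [[0.981, 0.192, -0.001], [0.192, -0.981, 0.001], [-0.001, -0.001, -1.0]]
ft_force: [0.0, -0.3, 0.7]
finger_gap: 0.036
t 3.7 own [ -8.2981 -43.0872 247.2938] yaw 11.045075884113457 F own [-0.0086 -0.2659  0.6571] gap 0.03597055682843302
ee [-0.008  -0.0433  0.2482] fing 1359
0.238 38 [-0.0323 -0.0827] [ 0.0085 -0.0276]
0.244 88 [-0.033  -0.0835] [ 0.0139 -0.0342]
0.25 90 [-0.0327 -0.0834] [ 0.0168 -0.0349]
0.256 74 [-0.0293 -0.0836] [ 0.0164 -0.0396]
0.262 69 [-0.0201 -0.083 ] [ 0.0168 -0.043 ]
0.268 65 [-0.0145 -0.0832] [ 0.0166 -0.0051]
0.274 35 [-0.0067 -0.0831] [ 0.0164 -0.081 ]
0.28 25 [-0.0174 -0.0831] [ 0.0168 -0.0234]
0.286 108 [-0.0178 -0.0828] [ 0.0169 -0.0029]
0.292 128 [-0.0176 -0.0819] [ 0.0169 -0.0023]
0.298 133 [-0.0171 -0.0752] [ 0.0062 -0.011 ]
0.304 144 [-0.0174 -0.0752] [ 0.0056 -0.0109]
0.31 142 [-0.0184 -0.0753] [ 0.0068 -0.0114]
0.316 141 [-0.0163 -0.0755] [ 0.0058 -0.0108]
```

View pics/z4.png

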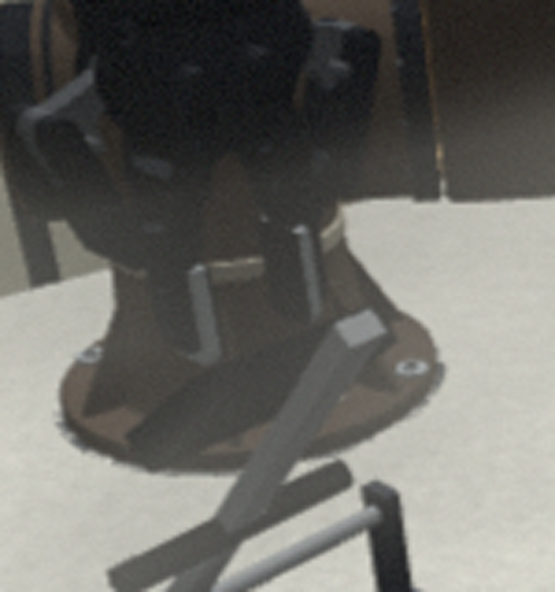

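```bash
python3 -c "
from h import *
def tip(q,dx):
    x=-.115+.185*np.cos(q)-.0165*np.sin(q); z=.110+.185*np.sin(q)+.0165*np.cos(q); a=q-.2
    return np.array([x+dx, z+dx*np.tan(a)+.012*abs(np.tan(a))])*1000
pp=None
for q in [.85,.75,.65,.55,.45,.35,.25,.15,.05,0,-.02,-.03,-.04]:
    p=tip(q,-.003 if q>.2 else -.002); print(q,p.round(1),'' if pp is None else (p-pp).round(1)); pp=p
"
python3 -m jog '[[36,[0,0,4],0],[36,[0,0,4],0],[36,[0,0,4],0],[36,[0,0,0],0]]'
python3 -c "
from h import *
st()"
```

```text
0.85 [ -8.3 266.7] 
0.75 [  6.1 253.7] [ 14.4 -13. ]
0.65 [ 19.3 239.4] [ 13.2 -14.3]
0.55 [ 31.1 224. ] [ 11.8 -15.4]
0.45 [ 41.4 207.6] [ 10.3 -16.4]
0.35 [ 50.1 190.3] [  8.7 -17.3]
0.25 [ 57.2 172.2] [  7.  -18.1]
0.15 [ 63.5 154.7] [  6.3 -17.5]
0.05 [ 66.9 137.8] [  3.5 -16.8]
0 [ 68.  129.3] [ 1.1 -8.5]
-0.02 [ 68.3 125.9] [ 0.3 -3.4]
-0.03 [ 68.4 124.2] [ 0.1 -1.7]
-0.04 [ 68.5 122.5] [ 0.1 -1.7]
t: 4.2
ee_pos: [0.5058, -0.1927, 0.2357]
orientation: [[0.981, 0.192, -0.001], [0.192, -0.981, 0.0], [-0.001, -0.001, -1.0]]
ft_force: [0.3, -0.4, 0.3]
finger_gap: 0.0358
t 4.2 own [ -8.2066 -43.1835 235.6653] yaw 11.043662715776755 F own [ 0.2645 -0.4294  0.3494] gap 0.03584695062183487
```

```bash
python3 -m jog '[[36,[0,0,4],0],[36,[3,0,4],0],[36,[5,0,5],0],[36,[6,0,5],0],[36,[6,0,6],0],[36,[7,0,7],0],[36,[0,0,0],0]]'
python3 -c "
from h import *
st(); shot('e'); fing('e')
p=cv2.imread('pics/scene_e.png')[70:230,90:240]; cv2.imwrite('pics/z5.png',cv2.resize(p,None,fx=3.7,fy=3.7,interpolation=cv2.INTER_CUBIC))
"
```

```text
t: 4.9
ee_pos: [0.5334, -0.1875, 0.2049]
orientation: [[0.981, 0.192, 0.001], [0.192, -0.981, -0.0], [0.001, 0.0, -1.0]]
ft_force: [0.4, -0.9, 5.4]
finger_gap: 0.0364
t 4.9 own [ 19.8922 -43.3751 204.8906] yaw 11.06714727140403 F own [ 0.2011 -0.9551  5.4328] gap 0.036368986653095695
ee [ 0.0194 -0.0434  0.2055] fing 1070
0.195 10 [-0.0056 -0.0512] [ 0.0052 -0.0345]
0.201 23 [-0.0056 -0.0514] [ 0.0136 -0.0353]
0.207 27 [ 0.0008 -0.0519] [ 0.0208 -0.0412]
0.213 27 [ 0.0084 -0.0512] [ 0.0263 -0.0384]
0.219 33 [-0.0052 -0.0829] [ 0.035  -0.0383]
0.225 51 [-0.0051 -0.0832] [ 0.044  -0.0359]
0.231 56 [-0.0056 -0.0835] [ 0.0434 -0.0492]
0.237 64 [-0.005  -0.0833] [ 0.0422 -0.0497]
0.243 69 [ 0.0033 -0.0836] [ 0.0444 -0.0236]
0.249 78 [ 0.0101 -0.0832] [ 0.044  -0.0031]
0.255 144 [ 0.0105 -0.0834] [ 0.0438 -0.0031]
0.261 148 [ 0.0093 -0.0834] [ 0.0442 -0.0041]
0.267 138 [ 0.0095 -0.0754] [ 0.0336 -0.0116]
0.273 125 [ 0.0099 -0.0752] [ 0.0341 -0.0118]
```

View pics/z5.png

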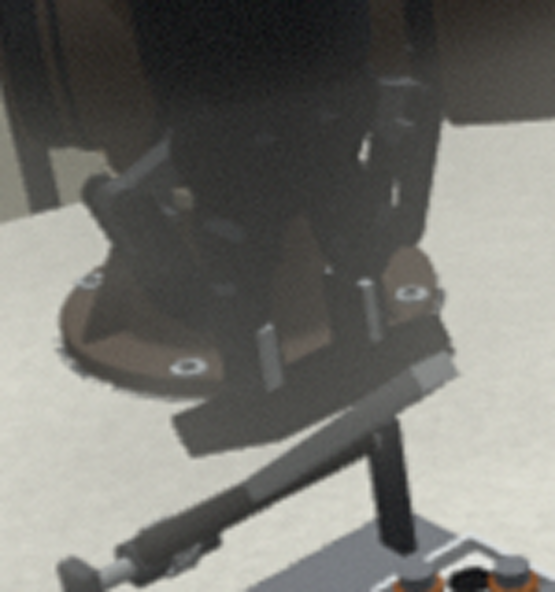

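```bash
python3 -m jog '[[36,[6,0,7.5],0],[36,[6,0,8],0],[36,[5,0,8],0],[36,[5,0,8],0],[36,[4.5,0,8.5],0],[36,[4,0,9],0],[36,[3.5,0,9],0],[36,[3.5,0,9],0],[36,[3,0,9],0],[36,[3,0,8.5],0],[36,[2,0,8],0],[36,[0,0,0],0]]'
cat >> h.py <<'E'
def bar(tag,n='scene',lo=(.09,-.08,.09),hi=(.16,.06,.2)):
    Q=own(cloud(n,np.load(f'pics/{n}_{tag}_d.npy'))); im=cv2.imread(f'pics/{n}_{tag}.png')
    m=np.all((Q>lo)&(Q<hi),-1); q=Q[m]; print(n,'region',len(q))
    for x in np.arange(lo[0],hi[0],.01):
        w=q[abs(q[:,0]-x)<.005]
        if len(w)>3: print(round(x,3),len(w),'y',np.percentile(w[:,1],[3,97]),'z',np.percentile(w[:,2],[3,50,97]))
E
python3 -c "
from h import *
st(); shot('f')
bar('f'); bar('f','top')"
```

```text
t: 6.2
ee_pos: [0.5784, -0.179, 0.1129]
orientation: [[0.981, 0.191, 0.003], [0.191, -0.981, -0.001], [0.002, 0.001, -1.0]]
ft_force: [4.0, 1.2, 6.6]
finger_gap: 0.0362
t 6.2 own [ 65.6696 -43.6474 112.9249] yaw 11.040202169899102 F own [4.1135 0.3987 6.5696] gap 0.0361593899471702
scene region 1463
0.09 20 y [-0.0626 -0.0041] z [0.1314 0.1548 0.1595]
0.1 502 y [-0.0786 -0.0052] z [0.1393 0.1511 0.1588]
0.11 77 y [-0.0513 -0.035 ] z [0.1337 0.1418 0.1557]
0.12 101 y [-0.0511  0.0376] z [0.1138 0.1424 0.1448]
0.13 260 y [-0.0508  0.043 ] z [0.0942 0.1291 0.1453]
0.14 429 y [-0.0505  0.0446] z [0.0934 0.1268 0.1465]
0.15 74 y [-0.0507  0.0054] z [0.1324 0.1423 0.1473]
top region 510
0.09 36 y [-0.0353 -0.004 ] z [0.144  0.148  0.1586]
0.1 75 y [-0.0365 -0.0036] z [0.1445 0.1542 0.1603]
0.11 30 y [-0.0455 -0.0354] z [0.1348 0.1424 0.1457]
0.12 101 y [-0.0469  0.0452] z [0.0986 0.1306 0.1463]
0.13 156 y [-0.0492  0.0456] z [0.1011 0.1308 0.1471]
0.14 111 y [-0.0503  0.0453] z [0.105  0.1315 0.1483]
```

View pics/both_f.png

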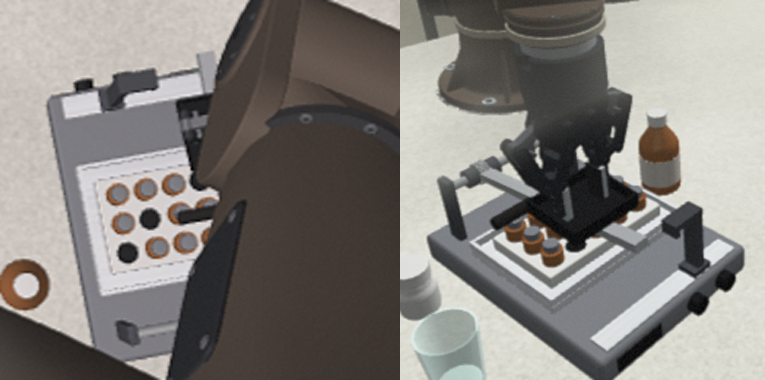

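```bash
python3 -m jog '[[36,[1.5,0,6],0],[36,[1,0,6],0],[36,[0.5,0,5],0],[36,[0,0,3],0],[36,[0,0,0],0]]'
python3 -c "
from h import *
st(); shot('g')
bar('g',lo=(.11,-.06,.08),hi=(.155,-.02,.2)); bar('g','top',lo=(.11,-.06,.08),hi=(.155,-.02,.2))"
python3 -m jog '[[36,[0,0,2.5],0],[36,[0,0,1],0],[36,[0,0,0],0]]'
python3 -c "
from h import *
st(); shot('h')
bar('h',lo=(.11,-.06,.08),hi=(.155,-.02,.2)); bar('h','top',lo=(.11,-.06,.08),hi=(.155,-.02,.2))"
```

```text
t: 6.8
ee_pos: [0.5816, -0.1785, 0.0935]
orientation: [[0.982, 0.191, 0.004], [0.191, -0.982, -0.001], [0.003, 0.002, -1.0]]
ft_force: [5.8, 1.1, 7.2]
finger_gap: 0.0357
t 6.8 own [ 68.9192 -43.7535  93.5313] yaw 11.032354114373838 F own [5.9488 0.0069 7.2225] gap 0.03568162269112457
scene region 365
0.11 39 y [-0.0517 -0.0362] z [0.1081 0.1168 0.1183]
0.12 80 y [-0.0513 -0.0354] z [0.1084 0.1168 0.1186]
0.13 78 y [-0.0513 -0.0357] z [0.1081 0.117  0.1186]
0.14 85 y [-0.051  -0.0345] z [0.1085 0.1169 0.1188]
0.15 83 y [-0.0514 -0.0352] z [0.1083 0.1149 0.1183]
top region 133
0.11 13 y [-0.044  -0.0356] z [0.1137 0.1167 0.119 ]
0.12 30 y [-0.046  -0.0353] z [0.1102 0.1172 0.1214]
0.13 39 y [-0.0499 -0.0359] z [0.1097 0.1173 0.1207]
0.14 43 y [-0.0508 -0.0354] z [0.1122 0.1179 0.1203]
0.15 8 y [-0.0499 -0.0365] z [0.1079 0.1176 0.1204]
t: 7.2
ee_pos: [0.5819, -0.1785, 0.0904]
orientation: [[0.982, 0.191, 0.005], [0.191, -0.982, -0.001], [0.004, 0.002, -1.0]]
ft_force: [6.8, 2.5, 6.9]
finger_gap: 0.0361
t 7.2 own [ 69.223  -43.802   90.4057] yaw 11.028748631138845 F own [7.1303 1.2033 6.8781] gap 0.03614689870915126
scene region 366
0.11 43 y [-0.0513 -0.0355] z [0.1052 0.1124 0.1143]
0.12 74 y [-0.0514 -0.0349] z [0.104  0.1126 0.1142]
0.13 82 y [-0.0512 -0.0359] z [0.1045 0.1127 0.114 ]
0.14 87 y [-0.0512 -0.0348] z [0.1046 0.1125 0.114 ]
0.15 80 y [-0.0509 -0.0356] z [0.1025 0.11   0.1134]
top region 132
0.11 12 y [-0.042  -0.0352] z [0.1057 0.1128 0.1156]
0.12 30 y [-0.0467 -0.0353] z [0.1046 0.1129 0.115 ]
0.13 38 y [-0.0512 -0.0356] z [0.1078 0.1129 0.1154]
0.14 41 y [-0.051  -0.0357] z [0.1046 0.1131 0.1164]
0.15 11 y [-0.0514 -0.0358] z [0.1098 0.1128 0.1152]
```

View pics/both_h.png

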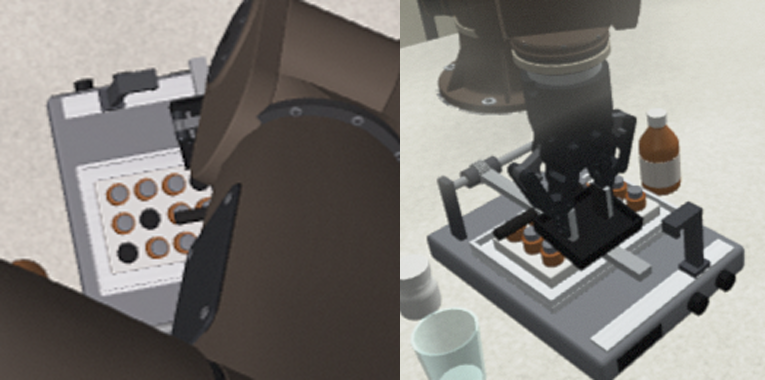

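```bash
python3 -m jog '[[36,[1,0,2],0],[36,[0.5,0,2],0],[36,[0,0,0],0]]'
python3 -c "
from h import *
st(); shot('i')
bar('i',lo=(.12,-.06,.08),hi=(.15,-.02,.2)); bar('i','top',lo=(.12,-.06,.08),hi=(.15,-.02,.2))"
```

```text
t: 7.6
ee_pos: [0.5824, -0.1782, 0.086]
orientation: [[0.981, 0.192, 0.002], [0.192, -0.981, -0.001], [0.002, 0.001, -1.0]]
ft_force: [2.4, 0.9, 6.7]
finger_gap: 0.036
t 7.6 own [ 69.7309 -43.6457  85.9767] yaw 11.04597347099832 F own [2.5543 0.452  6.7069] gap 0.036021165744447775
scene region 284
0.12 41 y [-0.0516 -0.0353] z [0.0993 0.107  0.1089]
0.13 85 y [-0.0512 -0.0352] z [0.0972 0.1063 0.1081]
0.14 80 y [-0.0515 -0.0355] z [0.0975 0.1061 0.1082]
top region 100
0.12 12 y [-0.046  -0.0355] z [0.105  0.1079 0.11  ]
0.13 39 y [-0.05   -0.0359] z [0.0994 0.107  0.1105]
0.14 38 y [-0.0514 -0.036 ] z [0.0996 0.1067 0.1094]
```

```bash
python3 -m jog '[[36,[0,0,0.6],0],[36,[0,-1,0],0],[36,[0,-2,0],0],[36,[0,-3,0],0],[36,[0,-4,0],0],[36,[0,-4,0],0],[36,[0,-4,0],0],[36,[0,-4,0],0],[36,[0,-4,0],0],[36,[0,-4,0],0],[36,[0,-4,0],0],[36,[0,-2,0],0],[36,[0,0,0],0]]'
python3 -c "
from h import *
st(); shot('j')
bar('j',lo=(.11,-.06,.08),hi=(.155,.004,.115)); bar('j','top',lo=(.11,-.06,.08),hi=(.155,.004,.115))"
```

```text
t: 9.0
ee_pos: [0.5755, -0.1427, 0.0856]
orientation: [[0.981, 0.192, 0.002], [0.192, -0.981, -0.001], [0.002, 0.001, -1.0]]
ft_force: [1.8, 1.5, 6.4]
finger_gap: 0.0361
t 9.0 own [69.7236 -7.4548 85.5855] yaw 11.050694681463666 F own [2.0765 1.1362 6.4318] gap 0.03613564671122498
scene region 337
0.11 36 y [-0.0145  0.0006] z [0.0978 0.1062 0.1082]
0.12 75 y [-0.0151  0.0008] z [0.097  0.1061 0.1075]
0.13 75 y [-0.015   0.0008] z [0.0982 0.1057 0.1072]
0.14 78 y [-0.0151  0.0009] z [0.0974 0.1054 0.1069]
0.15 73 y [-0.0146  0.0006] z [0.0959 0.1028 0.1069]
top region 22
0.14 13 y [-0.0075 -0.0009] z [0.1041 0.1063 0.1077]
0.15 6 y [-0.0099 -0.0001] z [0.1055 0.1075 0.1095]
```

View pics/both_j.png

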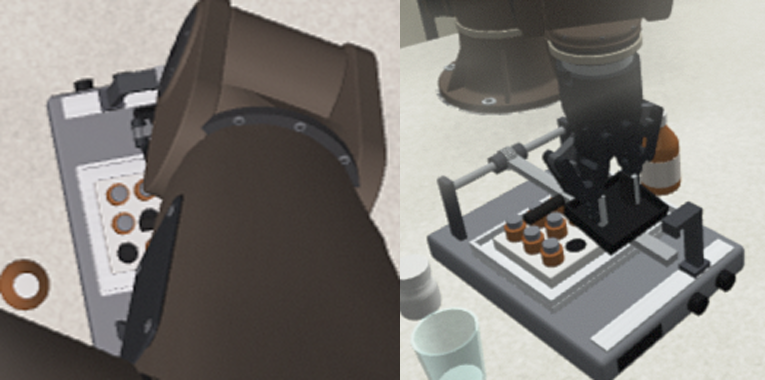

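```bash
python3 -c "
from h import *
print('bottle cap',own(plane('top',*tc(12,425),.115)), own(tri(tc(12,425),sc(440,132))[0]))
bar('j',lo=(.11,.004,.08),hi=(.155,.06,.15))
Q=own(cloud('scene',np.load('pics/scene_j_d.npy')))
m=(abs(Q[...,0]-.07)<.08)&(abs(Q[...,1]+.007)<.15)&(Q[...,2]>.1)&(Q[...,2]<.3)
q=Q[m]
for z in np.arange(.12,.3,.02):
    w=q[abs(q[:,2]-z)<.01]; print(round(z,2),len(w),w.min(0)[:2],w.max(0)[:2])
"
```

```text
bottle cap [-0.0481  0.1715  0.115 ] [-0.047   0.1726  0.1127]
scene region 632
0.12 25 y [0.0065 0.0424] z [0.0837 0.1281 0.1299]
0.13 217 y [0.0059 0.0443] z [0.0831 0.1281 0.1305]
0.14 389 y [0.0061 0.045 ] z [0.0833 0.1215 0.1303]
0.12 2040 [-0.0099 -0.0612] [0.1448 0.0468]
0.14 558 [ 0.0393 -0.0473] [0.1449 0.045 ]
0.16 341 [ 0.0585 -0.0566] [0.0858 0.0414]
0.18 677 [ 0.0537 -0.064 ] [0.089  0.0495]
0.2 782 [ 0.0536 -0.0714] [0.0898 0.0567]
0.22 1113 [ 0.0584 -0.075 ] [0.0924 0.0593]
0.24 327 [ 0.0582 -0.0494] [0.1065 0.0296]
0.26 748 [ 0.051  -0.0459] [0.1097 0.0196]
0.28 806 [ 0.0509 -0.0452] [0.1096 0.0203]
```

```bash
python3 -m jog '[[36,[0,-1,0],0],[36,[0,-3,0],0],[36,[0,-4,0],0],[36,[0,-4,0],0],[36,[0,-4,0],0],[36,[0,-4,0],0],[36,[0,-4,0],0],[36,[0,-3,0],0],[36,[0,-2,0],0],[36,[0,-1,0],0],[36,[0,0,0],0]]'
python3 -c "
from h import *
st(); shot('k')
bar('k',lo=(.10,-.06,.08),hi=(.155,.06,.112)); bar('k',lo=(.10,-.04,.1),hi=(.155,.06,.112))
p=cv2.imread('pics/scene_k.png')[190:310,190:320]; cv2.imwrite('pics/z6.png',cv2.resize(p,None,fx=4.8,fy=4.8,interpolation=cv2.INTER_CUBIC))
"
```

```text
t: 10.2
ee_pos: [0.5698, -0.1135, 0.0856]
orientation: [[0.981, 0.192, 0.002], [0.192, -0.981, -0.001], [0.002, 0.001, -1.0]]
ft_force: [1.9, -0.7, 6.8]
finger_gap: 0.0363
t 10.2 own [69.7377 22.352  85.5622] yaw 11.045576465436103 F own [ 1.6867 -1.0674  6.7859] gap 0.0363386986363876
scene region 392
0.1 29 y [-0.0169  0.0478] z [0.0989 0.1082 0.1112]
0.11 70 y [-0.0146  0.0472] z [0.0983 0.1085 0.1118]
0.12 17 y [0.0143 0.017 ] z [0.0966 0.0991 0.1038]
0.13 44 y [0.0148 0.0376] z [0.0966 0.1022 0.1071]
0.14 163 y [0.0149 0.045 ] z [0.0819 0.104  0.1114]
0.15 69 y [0.0152 0.0301] z [0.096  0.1033 0.1069]
scene region 288
0.1 27 y [-0.0169  0.0481] z [0.1014 0.1083 0.1112]
0.11 66 y [-0.015   0.0477] z [0.1005 0.1086 0.1118]
0.12 8 y [0.0141 0.016 ] z [0.1006 0.1021 0.104 ]
0.13 33 y [0.0148 0.0373] z [0.1005 0.1038 0.1074]
0.14 108 y [0.015  0.0434] z [0.1003 0.1052 0.1116]
0.15 46 y [0.0153 0.0301] z [0.101  0.1048 0.1069]
```

View pics/z6.png

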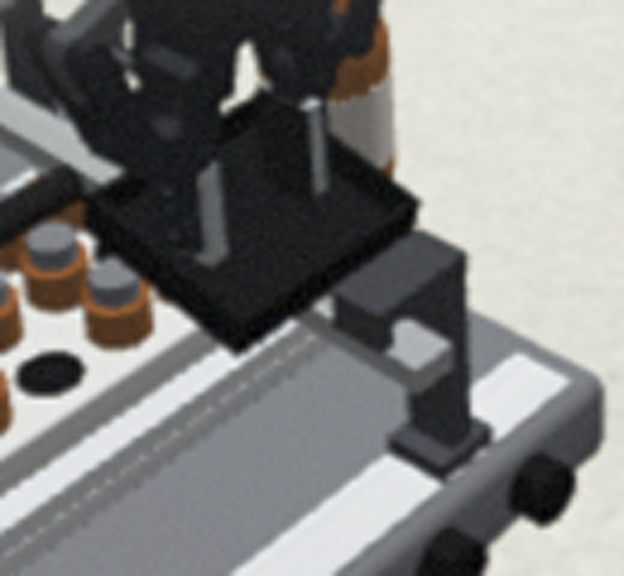

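```bash
python3 -m jog '[[36,[0,-0.6,0],0],[36,[0,0,-2],0],[36,[0,0,-3],0],[36,[0,0,-3],0],[36,[0,0,-3],0],[36,[0,0,-3],0],[36,[0,0,-2],0],[36,[0,0,0],0]]'
python3 -c "
from h import *
st(); shot('l')
bar('l',lo=(.14,-.04,.1),hi=(.16,.06,.125))
p=cv2.imread('pics/scene_l.png')[190:310,190:320]; cv2.imwrite('pics/z7.png',cv2.resize(p,None,fx=4.8,fy=4.8,interpolation=cv2.INTER_CUBIC))
"
```

```text
t: 11.1
ee_pos: [0.5688, -0.1126, 0.1008]
orientation: [[0.981, 0.192, 0.0], [0.192, -0.981, -0.0], [0.0, 0.0, -1.0]]
ft_force: [-0.1, -0.4, -0.4]
finger_gap: 0.0356
t 11.1 own [ 68.9192  23.3476 100.7778] yaw 11.046676911443027 F own [-0.1422 -0.4087 -0.3817] gap 0.035557388872084345
scene region 191
0.14 120 y [0.0057 0.0445] z [0.1007 0.1192 0.1244]
0.15 71 y [0.0153 0.0313] z [0.1128 0.1192 0.1233]
```

View pics/z7.png

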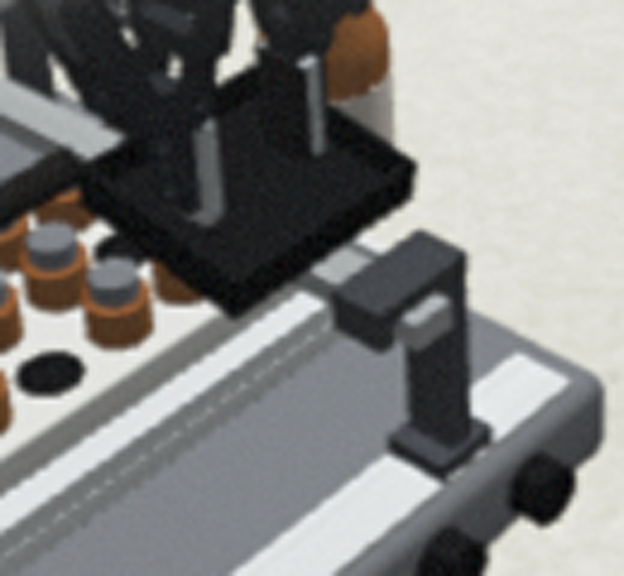

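```bash
python3 -m jog '[[36,[0,0,-5],0],[36,[0,0,-10],0],[36,[0,0,-15],0],[36,[0,0,-25],0],[36,[0,0,-35],0],[36,[0,0,-40],0],[36,[0,0,-40],0],[36,[0,0,-20],0],[36,[-20,25,0],0],[36,[-20,30,0],0],[36,[-20,40,0],0],[36,[-20,40,0],0],[36,[-20,40,0],0],[36,[-20,40,0],0],[36,[-20,40,0],0],[36,[-10,20,0],0],[36,[0,0,0],0],[36,[0,0,0],0],[36,[0,0,0],0]]'
python3 -c "
from h import *
st(); shot('m')
bar('m',lo=(.14,-.04,.1),hi=(.16,.06,.125))
"
```

```text
t: 13.1
ee_pos: [0.4746, -0.4102, 0.2912]
orientation: [[0.981, 0.192, 0.0], [0.192, -0.981, -0.0], [0.0, 0.0, -1.0]]
ft_force: [0.8, -0.1, 0.2]
finger_gap: 0.036
t 13.1 own [ -80.3229 -250.8319  291.2288] yaw 11.097979877178746 F own [ 0.7452 -0.2271  0.2039] gap 0.036020013668172944
scene region 188
0.14 117 y [0.006  0.0455] z [0.1017 0.1189 0.1247]
0.15 71 y [0.0154 0.0312] z [0.1126 0.1189 0.123 ]
```

View pics/both_m.png

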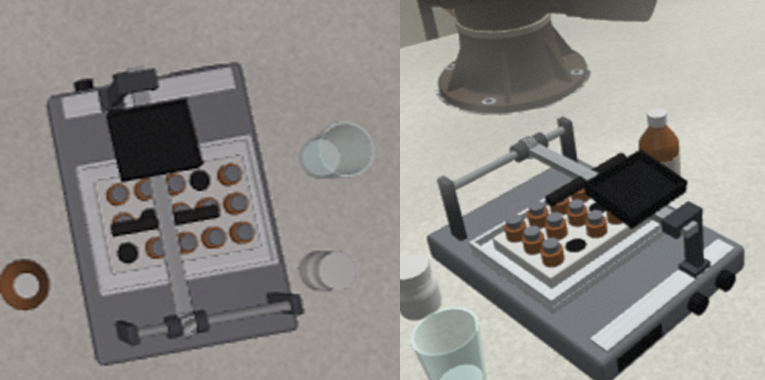

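View pics/top_m.png

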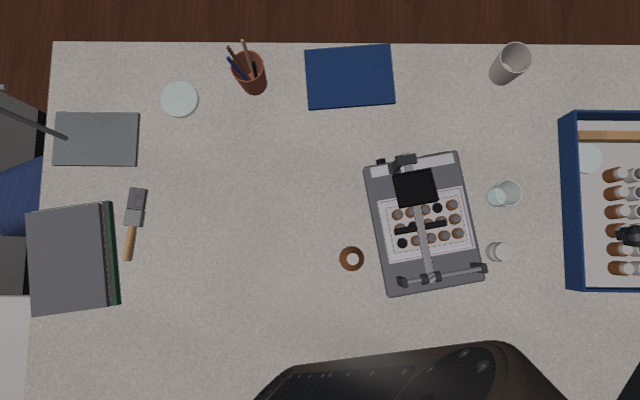

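The pictures show the tongue at rest in the catch at scene crop (680,215), and the rack, jar, beaker and bottle where they were. The hand is clear, so I'm handing in.

```bash
python3 -c "
from plant import manip
print(manip.finish_job())"
```

```text
the job is handed in; nothing more can be done
None
```

The hold-down bar is latched behind the catch's lip. I handed the job in about 13 s into the 43 s allowed, with the hand lifted off and moved well clear. I pressed the bar down with the fingertips in the cup, to an angle of about -0.03 rad. I then slid it 67 mm along the rod under the catch while it stayed down, and let it rise.

**Last checks:**
- **Latch:** After the hand left, the tongue sat between about 15 and 31 mm along the shaker's own y axis. The lip ends near 11.5 mm and the catch's post starts near 35.5 mm, so it lies between them. Its top was at about 123 mm, which puts its centre at about 118 mm against the stated 117 mm.
- **Forces:** In the readings between moves, the wrist force stayed at about 10 N or less, and it read near zero once the bar was latched.
- **Surroundings:** By eye in the before and after pictures, the rack, jar, beaker and bottle had not moved.

**One disagreement:** Both cameras put the gripper's fingers about 35 mm higher than the reported tool position implied, with the jaws open 36 mm. I went by the cameras and the contact force, and the bar moved where those predicted.

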